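# Clamp a primed panel in the spraying jig with a hex key

### The job

Take the red-handled hex key out of the black key block, feel for the hex socket of the brass screw inside the blue clamp cup and seat the key fully home in it without pushing the sprung screw down onto its stop. Then turn the screw clockwise, regrasping as often as needed, until it is tight against its end stop so that the jaw holds the panel, and leave the key standing fully home in the screw. Leave the blue-handled key and everything else on the bench where they are.

Things in the scene. Friction and masses are not known exactly. Their poses are not given: they have to be found in the camera images.
- key: Red-handled steel hex key, 200 to 330 g, hanging upright in the key block by its collar, 45 mm of shaft in the hole: lift it straight up 50 mm or more. Origin: centre of its lower end, z up the shaft. Hex shaft 19 mm across flats, 22 mm across corners, 0 to 45 mm above the origin, one pair of flats square to its x axis; collar 34 mm wide at 45 to 51 mm; round neck 14 mm wide.
- key_handle (a point): Centre of the key's red handle, 87 mm above the key's origin: a square block, 34 mm by 34 mm along the key's x and y, 24 mm high (75 to 99 mm above the origin).
- jig: Fixed spraying jig; origin on the bench under the centre of its blue clamp cup, z up. The cup is square, 76 mm outside, 60 mm inside, open at the top, rim 85 mm high. On its +y side lie a grey panel (top 40 mm high) and the steel clamp jaw resting on it (up to 82 mm high). Steel base 170 mm wide in x, 12 mm thick.
- cup_rim (a point): Centre of the cup's open top, 85 mm above the bench.
- cup_face (a point): Point on the cup's centre line level with the flat top of the brass screw in the cup (44 mm wide head, top 10 mm below the rim when free). The screw is NOT centred here: its axis lies up to 6 mm off along the jig's x and up to 6 mm along its y, and the direction of its flats is unknown. Neither is reported: find both by touch.
- cup_floor (a point): Point on the cup's centre line level with the floor of the hex socket, 20 mm below the screw's flat top. The socket: a countersink 30 mm wide at the top and 23 mm wide 4 mm down, then a hex 20 mm across flats. The screw yields sideways up to 2.5 mm (0.8 N per mm): the countersink centres it on a key pressed into it, and a sliding key drags it along that far.
- small_key: Blue-handled hex key of the same shape but with a 12 mm hex, a bystander that hangs in the other hole of the block; too small for this screw. Origin at its lower end.
- rack: Fixed black key block, 70 mm (x) by 190 mm (y) by 55 mm high, origin at the centre of its underside. Two round 24.5 mm through holes at y = -50 and +50 mm; which key hangs in which one varies.
- sink (a joint): How far the sprung screw is pushed down, m. About 0 when free; 1 N to start and about 1.1 N more per mm; hard stop at 9 mm. Pushing it beyond 8 mm is not allowed.
- screw (a joint): Turn of the screw, rad, growing as it turns clockwise seen from above. Starts between 0.4 and 1.2, hard end stop (panel clamped) at 5.0. Turning it takes about 0.2 N m (it stays put under the rubbing of a lightly pressed key); the key has about 7 degrees of play either way in the socket.
- tin: Closed paint tin, 84 mm in diameter, 100 mm high, bystander. Origin under its centre.
- thinner: Thinner bottle, 70 mm in diameter, 190 mm high, bystander. Origin under its centre.
- mixcup: White mixing cup, 80 mm wide, 100 mm high, bystander. Origin under its centre.
- tape: Roll of yellow masking tape lying flat, 100 mm in diameter, 25 mm high, bystander. Origin under its centre.
- brush: Paint brush about 200 mm long lying on the bench roughly along x, bystander. Origin on the bench under it.
- sanding: Cork sanding block, 110 by 60 by 35 mm, bystander. Origin under its centre.
Not all that is in view belongs to the job. What is shaped like the key but orange or pink is not meant.

How it is judged (in metres and radians):
On the way, in this order (a step that is already met when the one before it is completed fails the run):
1. the key is seated fully home in the hex socket (its lower end within 5 mm of the socket floor) (z of key in the frame of jig below 0.06 m and horizontal distance between key and jig below 0.014 m and angle between key's own z axis and vertical below 0.15 rad), for 0.2 s.
2. with the key in it, the screw is turned clockwise up to its end stop (value of joint screw above 4.82 rad and z of key in the frame of jig below 0.06 m and horizontal distance between key and jig below 0.014 m), for 0.2 s.
At the end, for the whole second after the job is handed in: The screw is within 0.18 rad of its end stop at 5.0, and the red key stands at rest in the socket, upright within 0.15 rad, its lower end within 5 mm of the socket floor (less than 60 mm above the jig's origin, within 14 mm of the cup's centre line) (all of step 2 and angle between key's own z axis and vertical below 0.15 rad and linear speed of key below 0.02 m/s); the robot touches nothing.
It fails at once if the sprung screw is pushed down beyond 8 mm (value of joint sink above 0.008 m).
It fails at once if the small key is lifted or moved more than 20 mm (distance of small_key from where it was at the start of the episode above 0.02 m).
It fails at once if a bystander is moved more than 30 mm (distance of any of tin, thinner, mixcup, tape, brush, sanding from where it was at the start of the episode above 0.03 m).
It also fails if it takes over 72 s, if anything falls off the work surface, if the arm or the gripper's body presses on something with over 40 N, if the wrist force passes 120 N, or if a joint passes its speed limit or range.

### The arm

A 6-joint arm with a two-finger parallel gripper is mounted at the origin on the work surface. World frame = base frame: x ahead of the robot, y to its left, z up, the work surface at z = 0. Lengths are in mm, angles in rad, forces in N, time in s.
With the tool pointing down it reaches from about 275 to 750 mm from the base axis. Payload 10.2 kg.
Tool frame: the origin (TCP) lies where the fingers leave the gripper's body, on its centre line; the fingertips stand 64 mm ahead of it and the grasp point (between the pads) lies 45 mm ahead of it; z points along the fingers, y is the line along which they close (so a half turn about z gives the same grasp; the last joint's range is limited). The gripper opens to 88 mm and grips with 3 to 60 N. Pads are 18 mm wide; open, the fingers measure 123 mm over their backs; the gripper's body (75 mm by 187 mm) begins 45 mm behind the grasp point.
Start: joints at [-1.344, 0.313, 1.498, -0, 1.331, -0.223], TCP at [228.251, -472.793, 302.72] pointing down, gripper open.
Joint ranges: [-2.94, 2.94], [-0.97, 2.17], [0.19, 2.56], [-1.23, 4.37], [0.02, 3.11], [-2.88, 2.88]. Speed limits (rad/s): [2.39, 2.39, 3.01, 3.14, 3.14, 3.14].

### API

Orientations are given as a rotation vector (axis times angle).
In Python, from plant import ctrl gives the robot as it stands. Calls block until the motion is done:
- ctrl.move_to(position, orientation): joint-space move of the TCP to a pose.
- ctrl.line_to(position, rotation=None, feed=150, max_force=None): straight line of the TCP; rotation=None keeps the orientation; feed is the mean speed in mm/s. With max_force (N) it stops when the force on the tool has changed by that much, and returns True; else False.
- ctrl.move_joints(angles): joint-space move.
- ctrl.let_go() and ctrl.grab(): open the fingers fully, or close them until they stop; the grip force is fixed at half the most.
- ctrl.sleep(seconds).
- ctrl.solve_ik(position, orientation): joint angles nearest the present ones, or None.
- ctrl.state(): the state.
- ctrl.snapshot(name): name is "side" or "top" or "wrist"; returns the picture (384x512x3 uint8, red, green, blue); there is no depth.
- ctrl.camera_info(name): a dict with "fx", "fy", "cx", "cy" (pixels), "T" (4x4, takes a point from camera to world coordinates); the wrist camera has in their place "tool_from_camera" (4x4, takes a point from camera to tool coordinates, whose origin is the TCP and whose axes are the flange's). Camera axes: x right, y up, looking along -z (the intrinsics and any distortion apply to the point x, -y, -z); pixel columns grow to the right and rows downward; lengths in mm; the calibration is good to about 2 mm. A picture is of the moment at which its call begins: read the wrist's pose just before it. camera_info takes no time and is no camera call.
A pose or a line that the arm cannot do raises ctrl.Unreachable and nothing moves.
- ctrl.finish_job(): hands the job in; it is judged then, once.
The state is a dict: "time": time; "qpos": joint angles; "joint_vel": joint speeds; "joint_torque": joint torques, N m; "position": TCP position; "tool_rot": TCP orientation; "force": force on the tool from outside, world axes, zero at the start; "torque": the same for the moment, N m; "opening": finger opening in mm; "finger_force": force on a finger pad.
Only numpy, scipy, OpenCV 4.12 (cv2) and the standard library are available. Lean on these libraries where they do the work, as an engineer would, in place of code of your own. Each camera call takes 0.05 s, during which the arm holds its last target. There are 200 camera calls.

## Working session

There is one attempt and no reset: what is moved stays moved. The work goes in short steps, each a Python script; the robot and the scene stay as the last script left them, time stands still between calls to the robot, and variables do not carry over. Pictures are saved under pics/ and viewed, at most 10 in all, crops included, and the job is handed in when it is done.

```bash
ls; mkdir -p pics
python3 - <<'E'
from plant import ctrl
import cv2,numpy as np
s=ctrl.state();print(s)
a=[]
for n in("top","side"):
    im=ctrl.snapshot(n);cv2.imwrite(f"pics/{n}0.png",im[:,:,::-1]);print(n,ctrl.camera_info(n))
print(ctrl.camera_info("wrist"))
E
```

```text
pics
{'time': 0.0, 'qpos': array([-1.34439396e+00,  3.13443119e-01,  1.49839882e+00, -1.64975845e-05,
        1.33101056e+00, -2.23392906e-01]), 'joint_vel': array([ 0.00013793, -0.0003958 , -0.00026897,  0.0010235 , -0.0017403 ,
       -0.00032723]), 'joint_torque': array([ 1.30794186e-03, -4.02207971e+01, -2.52272969e+01,  6.95217331e-02,
        3.52795771e-02, -9.32282092e-05]), 'position': array([ 228.21337215, -472.62833852,  302.17894684]), 'tool_rot': array([-3.06124827e+00, -7.00320885e-01,  2.81355162e-05]), 'force': array([0.70744957, 0.28789436, 0.51330063]), 'torque': array([ 0.02634221, -0.03686216, -0.01382158]), 'finger_force': 0.0, 'opening': 88.25947313218691}
top {'fx': 438.1067323681269, 'fy': 438.1067323681269, 'cx': 259.1713552434347, 'cy': 190.00338247503888, 'T': array([[ 1.85957214e-03,  9.88494215e-01, -1.51247246e-01,
         3.11355816e+02],
       [-9.99995449e-01,  1.47885021e-03, -2.62965978e-03,
        -1.87455767e+01],
       [-2.37573146e-03,  1.51251447e-01,  9.88492466e-01,
         1.31425364e+03],
       [ 0.00000000e+00,  0.00000000e+00,  0.00
[... 259 characters left out ...]
02,  5.94872916e-01, -7.99469974e-01,
        -8.92966818e+02],
       [-1.21822767e-02,  8.01602989e-01,  5.97732583e-01,
         7.42803244e+02],
       [ 0.00000000e+00,  0.00000000e+00,  0.00000000e+00,
         1.00000000e+00]])}
{'fx': 298.54238445534355, 'fy': 298.54238445534355, 'cx': 256.9889890930188, 'cy': 185.1439167756869, 'tool_from_camera': array([[-1.17840008e-03,  9.51879145e-01,  3.06471376e-01,
         7.98420530e+01],
       [ 9.99999094e-01,  1.32094305e-03, -2.57704750e-04,
        -9.14592402e-01],
       [-6.50135011e-04,  3.06470795e-01, -9.51879840e-01,
        -8.22908509e+01],
       [ 0.00000000e+00,  0.00000000e+00,  0.00000000e+00,
         1.00000000e+00]])}
```

View pics/top0.png

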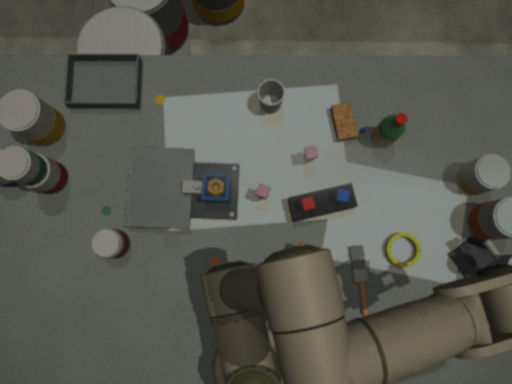

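View pics/side0.png

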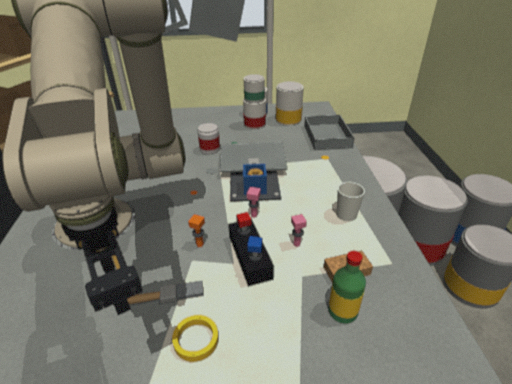

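The top view shows the red key at about (308,204), the blue key at (343,196), the block between (289,208) and (356,196), and the cup at (216,187) with its jaw to the left (+y). The side view shows the red handle at (243,220) and the cup at (255,175). I'll triangulate these roughly, then refine with the wrist camera.

```bash
cat > h.py <<'E'
from plant import ctrl
import cv2,numpy as np
from scipy.spatial.transform import Rotation as R
def down(yaw): # tool x axis direction = yaw, z down
    c,s=np.cos(yaw),np.sin(yaw)
    return R.from_matrix(np.array([[c,s,0],[s,-c,0],[0,0,-1.]])).as_rotvec()
def snap(n,save=None):
    st=ctrl.state(); i=ctrl.camera_info(n)
    if n=="wrist":
        T=np.eye(4);T[:3,:3]=R.from_rotvec(st["tool_rot"]).as_matrix();T[:3,3]=st["position"];T=T@i["tool_from_camera"]
    else: T=i["T"]
    im=ctrl.snapshot(n)
    if save: cv2.imwrite(f"pics/{save}.png",im[:,:,::-1])
    return im,T,i
def ray(px,T,i):
    px=np.atleast_2d(px).astype(float)
    d=np.c_[(px[:,0]-i["cx"])/i["fx"],-(px[:,1]-i["cy"])/i["fy"],-np.ones(len(px))]@T[:3,:3].T
    return T[:3,3],d/np.linalg.norm(d,axis=1)[:,None]
def plane(px,T,i,z):
    o,d=ray(px,T,i); return o+d*((z-o[2])/d[:,2])[:,None]
def tri(rays):
    A=np.zeros((3,3));b=np.zeros(3)
    for o,d in rays:
        P=np.eye(3)-np.outer(d,d);A+=P;b+=P@o
    p=np.linalg.solve(A,b); return p,[np.linalg.norm((np.eye(3)-np.outer(d,d))@(p-o)) for o,d in rays]
def mask(im,col):
    h,s,v=cv2.split(cv2.cvtColor(im,cv2.COLOR_RGB2HSV))
    if col=="red": m=((h<5)|(h>174))&(s>170)&(v>60)
    if col=="blue": m=(h>100)&(h<125)&(s>140)&(v>40)
    return m.astype(np.uint8)*255
def blobs(m,amin=20):
    n,l,st,c=cv2.connectedComponentsWithStats(m)
    return [(c[k].round(1),st[k]) for k in range(1,n) if st[k,4]>=amin]
E
python3 - <<'E'
from h import *
V={n:snap(n) for n in("top","side")}
B={}
for n in V:
    for c in("red","blue"):
        B[n,c]=blobs(mask(V[n][0],c)); print(n,c,[(b[0].tolist(),b[1].tolist()) for b in B[n,c]])
def near(n,c,p): return min(B[n,c],key=lambda b:np.linalg.norm(b[0]-p))[0]
for nm,c,a,b in(("red","red",(308,204),(243,220)),("small","blue",(343,196),(255,243)),("cup","blue",(216,187),(255,180))):
    rs=[]
    for n,p in(("top",a),("side",b)):
        o,d=ray(near(n,c,p),*V[n][1:]);rs.append((o,d[0]))
    print(nm,tri(rs))
E
```

```text
top red [([400.3, 118.6], [395, 114, 11, 11, 91]), ([307.7, 203.8], [302, 199, 12, 11, 104])]
top blue [([342.7, 196.6], [337, 192, 12, 10, 83])]
side red [([254.2, 121.9], [245, 117, 20, 10, 133]), ([208.8, 144.0], [200, 138, 19, 11, 136]), ([243.8, 219.7], [237, 213, 15, 14, 149]), ([433.2, 251.1], [417, 242, 32, 20, 321]), ([353.9, 258.0], [347, 252, 15, 14, 165])]
side blue [([254.4, 178.2], [243, 165, 23, 29, 357]), ([457.7, 233.3], [453, 225, 11, 17, 63]), ([254.1, 243.8], [247, 236, 15, 16, 219])]
red (array([ 460.42871825, -151.16958513,   97.24034616]), [np.float64(1.673629890342563), np.float64(1.6736298903425715)])
small (array([ 480.55499081, -248.84288807,  101.02274826]), [np.float64(1.8462378460303612), np.float64(1.8462378460304245)])
cup (array([ 471.8163281 , -216.18036919,  273.73847739]), [np.float64(16.789497164031168), np.float64(16.78949716403125)])
```

Run:
```python
from h import *
im,T,i=snap("top"); c=plane((216,187),T,i,85)[0]; print("cup",c)
k=np.array([460.4,-151.2])
import pickle
out={}
for nm,(x,y),z in(("k0",k+[25,0],290),("k1",k+[-30,-40],290),("c0",c[:2]+[20,-30],290),("c1",c[:2]+[-30,30],300)):
    ctrl.move_to([x,y,z],down(0));ctrl.sleep(.15)
    out[nm]=snap("wrist",nm)
pickle.dump(out,open("v.pkl","wb"))
print(ctrl.state()["time"])
cv2.imwrite("pics/m.png",cv2.resize(np.vstack([np.hstack([out["k0"][0],out["k1"][0]]),np.hstack([out["c0"][0],out["c1"][0]])])[:,:,::-1],(800,600),interpolation=cv2.INTER_AREA))
for n in out:
    for col in("red","blue"): print(n,col,[(b[0].tolist(),b[1].tolist()) for b in blobs(mask(out[n][0],col),100)])
```

```text
cup [507.89327432 107.24031218  85.        ]
4.4583
k0 red [([252.8, 200.7], [232, 179, 43, 44, 1351])]
k0 blue [([36.8, 144.0], [0, 104, 75, 83, 4481]), ([355.2, 178.2], [332, 157, 49, 43, 1525])]
k1 red [([210.4, 146.2], [187, 123, 47, 47, 1536])]
k1 blue [([12.9, 93.3], [0, 53, 33, 76, 1937]), ([318.4, 121.0], [295, 99, 49, 46, 1625])]
c0 red [([476.9, 237.3], [452, 218, 49, 37, 1510])]
c0 blue [([220.9, 183.2], [184, 141, 77, 85, 4060])]
c1 red [([57.4, 238.1], [15, 222, 73, 40, 1391])]
c1 blue [([284.7, 140.3], [244, 98, 80, 80, 3514])]
```

View pics/m.png

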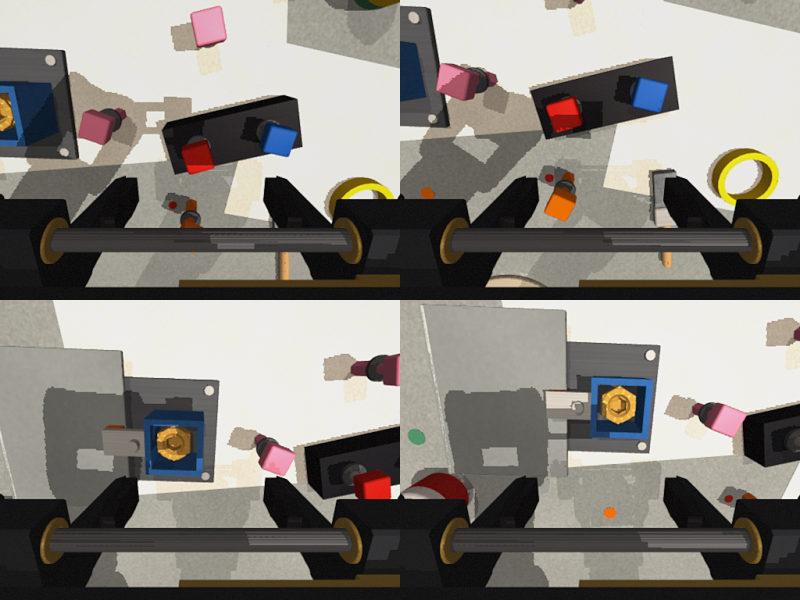

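The montage shows the red handle at about (252,200) in k0 and (210,146) in k1, and the cup rim with the brass screw and its hex socket visible in c0 and c1. I'll zoom in on the cup and the handle.

Run:
```python
import pickle,cv2,numpy as np
o=pickle.load(open("v.pkl","rb"))
C=[("k0",253,200),("k1",210,146),("c0",221,183),("c1",285,140)]
t=[cv2.resize(o[n][0][y-48:y+48,x-64:x+64],(400,300),interpolation=cv2.INTER_CUBIC) for n,x,y in C]
cv2.imwrite("pics/z.png",np.vstack([np.hstack(t[:2]),np.hstack(t[2:])])[:,:,::-1])
for n,x,y in C[:2]:
    im=o[n][0]; print(im[y-20:y+21:8,x-20:x+21:8].tolist())
```

```text
[[[20, 16, 19], [38, 38, 38], [53, 53, 52], [77, 23, 20], [82, 27, 28], [41, 40, 39]], [[51, 19, 15], [86, 17, 9], [107, 21, 20], [135, 27, 23], [125, 21, 20], [40, 35, 38]], [[114, 14, 8], [134, 22, 17], [129, 17, 11], [133, 25, 24], [132, 17, 11], [38, 35, 36]], [[28, 32, 31], [131, 21, 18], [130, 15, 10], [130, 16, 11], [132, 24, 22], [56, 22, 23]], [[32, 25, 30], [233, 33, 23], [232, 37, 29], [231, 35, 26], [232, 38, 30], [197, 14, 5]], [[9, 7, 9], [128, 27, 25], [186, 19, 15], [147, 110, 102], [137, 136, 126], [142, 138, 128]]]
[[[19, 16, 21], [21, 23, 22], [40, 36, 34], [92, 8, 3], [108, 16, 12], [43, 37, 40]], [[152, 15, 7], [220, 31, 24], [227, 41, 30], [230, 46, 36], [223, 37, 27], [54, 54, 53]], [[216, 31, 25], [224, 34, 25], [227, 40, 31], [230, 44, 33], [230, 44, 34], [67, 27, 24]], [[12, 13, 14], [135, 21, 17], [135, 19, 9], [136, 18, 15], [134, 19, 18], [80, 6, 2]], [[15, 10, 15], [135, 20, 14], [132, 20, 13], [134, 18, 14], [134, 21, 18], [127, 20, 12]], [[17, 15, 18], [124, 13, 10], [221, 31, 21], [32, 22, 24], [7, 7, 8], [15, 15, 14]]]
```

View pics/z.png

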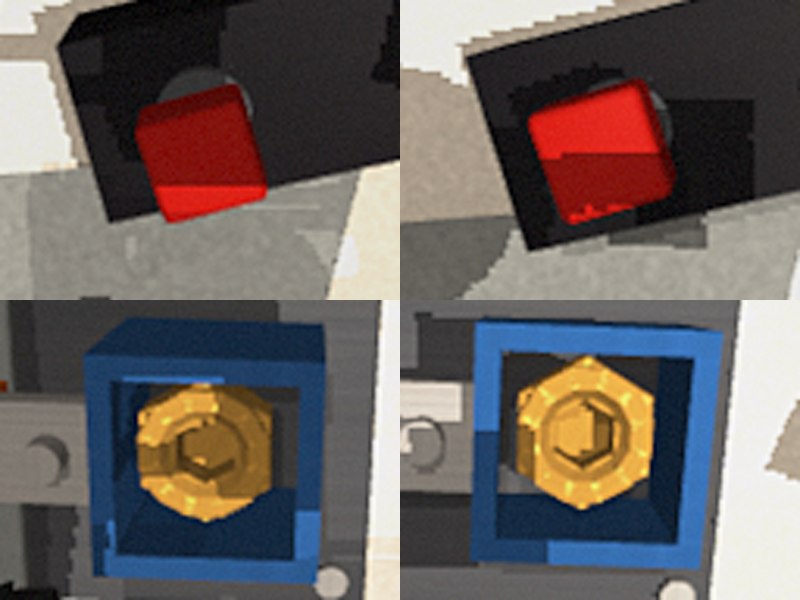

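The crops show the square red handle top with its corners in k0 and k1. They also show the cup's inner rim square and the brass head with a socket whose points lie vertically in the image (c1, zoom (583,403) to (583,467)). Next I'll compute the poses.

Run:
```python
from h import *
import pickle
o=pickle.load(open("v.pkl","rb"))
org={"k0":(189,152),"k1":(146,98),"c0":(157,135),"c1":(221,92)}
off={"k0":(0,0),"k1":(400,0),"c0":(0,300),"c1":(400,300)}
P=lambda n,l:(np.array(l,float)-off[n])/3.125+org[n]-0.34
def tr(a,la,b,lb):
    pa,pb=P(a,la),P(b,lb);r=[]
    for u,v in zip(pa,pb):
        A=ray(u,*o[a][1:]);B=ray(v,*o[b][1:]);p,e=tri([(A[0],A[1][0]),(B[0],B[1][0])]);r.append(p);print(p.round(1),round(e[0],2))
    return np.array(r)
def ang(p): # square edge directions
    e=[p[1]-p[0],p[2]-p[1],p[3]-p[2],p[0]-p[3]];a=[np.degrees(np.arctan2(v[1],v[0]))%90 for v in e];return a,[np.linalg.norm(v).round(1) for v in e]
print("handle");h=tr("k0",[(137,128),(237,88),(267,185),(172,222)],"k1",[(529,122),(640,80),(672,185),(565,222)])
print(h.mean(0),ang(h))
for n,l in(("k0",[(137,128),(237,88),(267,185),(172,222)]),("k1",[(529,122),(640,80),(672,185),(565,222)])):
    q=plane(P(n,l),*o[n][1:],109);print(q.mean(0),ang(q))
ri={"c0":[(112,378),(300,383),(296,558),(118,555)],"c1":[(500,350),(693,357),(680,543),(497,540)]}
print("rim");r=tr("c0",ri["c0"],"c1",ri["c1"]);print(r.mean(0),ang(r))
for n in ri:
    q=plane(P(n,ri[n]),*o[n][1:],85);print(n,q.mean(0),ang(q))
print("head verts c1",plane(P("c1",[(588,357),(585,510),(655,395),(655,470)]),*o["c1"][1:],75))
print("head verts c0",plane(P("c0",[(208,384),(206,522),(272,412),(272,487)]),*o["c0"][1:],75))
print("socket c1",plane(P("c1",[(583,403),(583,467)]),*o["c1"][1:],71),"c0",plane(P("c0",[(207,417),(207,482)]),*o["c0"][1:],71))
```

```text
handle
[ 469.8 -127.1  101.8] 0.54
[ 480.6 -158.4   94.2] 0.01
[ 450.8 -167.7  101.3] 0.15
[ 442.5 -137.8  111.3] 0.66
[ 460.93844202 -147.74021416  102.16297124] ([np.float64(19.093189939707628), np.float64(17.331758833345617), np.float64(15.552900149303937), np.float64(21.27816376080513)], [np.float64(33.9), np.float64(32.0), np.float64(32.6), np.float64(30.8)])
[ 463.45472636 -147.9217867   109.        ] ([np.float64(22.60975600101692), np.float64(16.771459580338927), np.float64(22.84095742255181), np.float64(17.95129619021882)], [np.float64(32.3), np.float64(32.3), np.float64(31.6), np.float64(32.4)])
[ 461.66308077 -148.34159217  109.        ] ([np.float64(20.163285184849045), np.float64(15.298592017646854), np.float64(19.23079191554993), np.float64(16.079731026699754)], [np.float64(33.8), np.float64(30.8), np.float64(33.3), np.float64(30.3)])
rim
[540.5 141.3  80.5] 0.0
[538.5  81.   80.9] 0.33
[479.3  82.7  84.9] 0.37
[479.9 142.9  83. ] 0.22
[509.56676451 111.98629216  82.32756805] ([np.float64(88.09667241615233), np.float64(88.35060664331357), np.float64(89.48038727847582), 
[... 444 characters left out ...]
542911928231), np.float64(88.88406607825854), np.float64(88.67097364415481)], [np.float64(59.7), np.float64(59.5), np.float64(60.2), np.float64(60.5)])
head verts c1 [[537.95876197 113.28525988  75.        ]
 [487.96642017 113.19443093  75.        ]
 [525.94882414  91.32902979  75.        ]
 [501.46725028  90.25176453  75.        ]]
head verts c0 [[537.14922584 111.36134994  75.        ]
 [488.75534478 113.86367538  75.        ]
 [527.63341073  90.62305516  75.        ]
 [501.40280348  91.05706745  75.        ]]
socket c1 [[523.0042558  114.29514797  71.        ]
 [501.80921089 113.8637765   71.        ]] c0 [[524.89523984 112.58583174  71.        ]
 [501.859119   113.45856179  71.        ]]
```

Run:
```python
from h import *
yaw=np.radians(198.5); rv=down(yaw)
q=ctrl.solve_ik([462,-148,190],rv); q=np.array(q); print(q)
if q[5]>0: q[5]-=2*np.pi; print("alt",q)
ctrl.move_joints(q)
print(ctrl.line_to([462,-148,142],feed=80,max_force=6)); s=ctrl.state();print(s["position"],s["force"])
ctrl.grab(); s=ctrl.state();print(s["opening"],s["force"],s["torque"],s["finger_force"])
print(ctrl.line_to([462,-148,275],feed=100)); ctrl.sleep(.2);s=ctrl.state();print(s["time"],s["position"],s["opening"],s["force"],s["torque"])
a,_,_=snap("side","s1");b,_,_=snap("wrist","w1")
cv2.imwrite("pics/l.png",np.hstack([cv2.resize(a[100:260,160:320],(400,400),interpolation=cv2.INTER_CUBIC),cv2.resize(b,(400,400))])[:,:,::-1])
```

```text
[-5.52105975e-01  3.51921050e-01  1.76389296e+00 -8.88178420e-16
  1.02577864e+00 -2.44578821e+00]
False
[ 462.1749945  -148.0638915   142.29874405] [ 0.99456366  0.26038909 -0.32353766]
33.731488085725275 [0.56185424 0.77504734 0.16694893] [ 0.12128141 -0.06482897 -0.02536508] 29.72928274422884
False
11.1417 [ 461.95473683 -147.98530503  274.71267826] 33.738589468311545 [ 1.07110037 -0.04632885 -1.9528387 ] [ 0.07266316 -0.1151636  -0.00181762]
```

View pics/l.png

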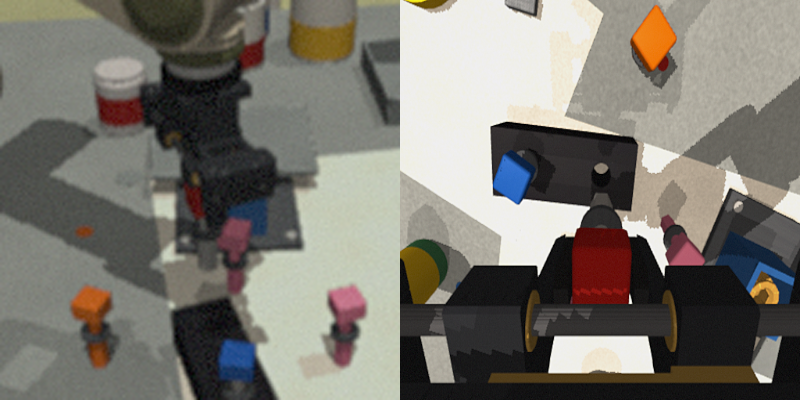

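The key is held, with the hex shaft visible below the handle in the wrist view near (256,190). I'll zoom in on it to see whether a flat or a corner faces the camera.

```bash
python3 -c "
import cv2,numpy as np
b=cv2.imread('pics/w1.png')[150:280,200:312]
b=np.clip(b.astype(float)*1.8,0,255).astype(np.uint8)
cv2.imwrite('pics/sh.png',cv2.resize(b,None,fx=4.6,fy=4.6,interpolation=cv2.INTER_CUBIC))"
```

```text
(no output)
```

View pics/sh.png

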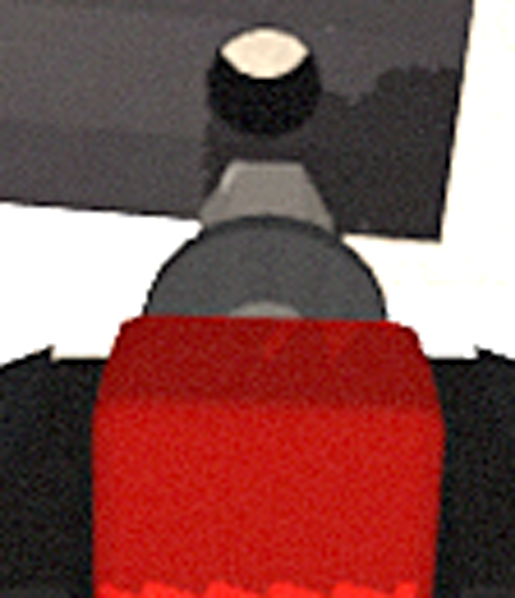

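A flat faces the camera, so it is square to tool x and the corners lie along tool y. The seating yaw is therefore about 210°.

```bash
cat >> h.py <<'E'
def rep(t=""):
    s=ctrl.state();print(t,round(s["time"],2),"keyz",round(s["position"][2]-132,2),s["position"][:2].round(2),"F",s["force"].round(2),"T",s["torque"].round(3),"q6",round(s["qpos"][5],3),round(s["opening"],2));return s
X,Y=512.9,113.2
E
python3 - <<'E'
from h import *
rv=down(np.radians(210))
q=np.array(ctrl.solve_ik([X,Y,275],rv));print(q)
if q[5]>0:q[5]-=2*np.pi
ctrl.move_joints(q);ctrl.sleep(.2);rep("above")
ctrl.line_to([X,Y,132+82],rv,feed=80);ctrl.sleep(.2);rep("rim")
r=ctrl.line_to([X,Y,132+58],rv,feed=15,max_force=2.5);print(r);rep("touch")
ctrl.sleep(.2);rep()
E
```

```text
[-6.04813674e-03  3.36303289e-01  1.53996310e+00 -4.44089210e-16
  1.26532626e+00 -2.10044324e+00]
above 12.47 keyz 143.04 [513.07 112.11] F [ 0.28 -0.45 -1.92] T [ 0.134 -0.121 -0.021] q6 -2.101 33.98
rim 13.59 keyz 82.37 [513.01 113.21] F [-0.65 -0.06 -1.04] T [ 0.128 -0.14   0.008] q6 -2.1 33.41
True
touch 14.58 keyz 66.86 [512.79 113.21] F [-0.05  0.42  1.58] T [ 0.075 -0.159  0.003] q6 -2.1 33.51
 14.78 keyz 66.89 [512.73 113.21] F [0.26 0.78 0.36] T [ 0.079 -0.178  0.018] q6 -2.1 33.52
```

Run:
```python
from h import *
rv=down(np.radians(210))
r=ctrl.line_to([X,Y,132+56],rv,feed=10,max_force=3);print(r);s=rep("a")
if r:
    q=s["qpos"].copy()
    for d in(.08,-.08,0):
        p=q.copy();p[5]+=d;ctrl.move_joints(p);rep(d)
```

```text
True
a 15.32 keyz 62.88 [512.61 113.22] F [ 0.01 -0.48 -1.65] T [ 0.051 -0.207  0.046] q6 -2.1 33.64
0.08 15.57 keyz 62.54 [512.51 113.22] F [ 1.3   0.2  -2.18] T [ 0.149 -0.314 -0.017] q6 -2.022 33.25
-0.08 15.84 keyz 62.75 [512.57 113.22] F [ 1.26 -0.27 -2.08] T [ 0.061 -0.321  0.032] q6 -2.178 33.63
0 16.09 keyz 62.83 [512.54 113.23] F [-0.24  0.   -2.71] T [ 0.104 -0.275  0.011] q6 -2.101 33.87
```

Run:
```python
from h import *
rv=down(np.radians(210))
for z in(60,57.5,55,54):
    r=ctrl.line_to([X,Y,132+z],rv,feed=8,max_force=4);print(r);s=rep(z)
    if r or s["force"][2]>2.5:break
ctrl.sleep(.2);s=rep()
```

```text
False
60 16.6 keyz 59.95 [512.88 113.21] F [ 0.72  0.36 -1.67] T [ 0.115 -0.209  0.021] q6 -2.101 33.7
False
57.5 17.06 keyz 57.46 [512.87 113.22] F [ 0.06 -0.02 -1.64] T [ 0.144 -0.129  0.039] q6 -2.1 33.86
False
55 17.52 keyz 54.95 [512.9  113.21] F [-0.41 -0.3  -2.14] T [ 0.133 -0.159 -0.063] q6 -2.1 33.63
False
54 17.79 keyz 54.01 [512.92 113.19] F [ 1.14  0.61 -1.15] T [ 0.192 -0.161  0.022] q6 -2.1 33.54
 17.99 keyz 54.03 [512.91 113.22] F [ 0.34  0.45 -1.94] T [ 0.085 -0.201 -0.008] q6 -2.1 33.77
```

Run:
```python
from h import *
rv=down(np.radians(210))
for z in(53,52,51,50):
    r=ctrl.line_to([X,Y,132+z],rv,feed=6,max_force=4);ctrl.sleep(.15)
    f=np.mean([(ctrl.sleep(.02),ctrl.state()["force"][2])[1] for _ in range(8)]);rep(f"{z} {r} fz {f:.2f}")
    if r or f>0.5:break
b,_,_=snap("wrist","w2")
cv2.imwrite('pics/w2c.png',cv2.resize(b[100:300,130:382],(756,600),interpolation=cv2.INTER_CUBIC)[:,:,::-1])
```

```text
53 False fz -0.84 18.59 keyz 53.04 [512.93 113.22] F [ 0.65  0.22 -1.11] T [ 0.124 -0.201  0.001] q6 -2.1 33.22
52 False fz 0.68 19.19 keyz 52.04 [512.92 113.22] F [-0.32  0.06 -0.32] T [ 0.133 -0.198 -0.036] q6 -2.1 33.81
```

View pics/w2c.png

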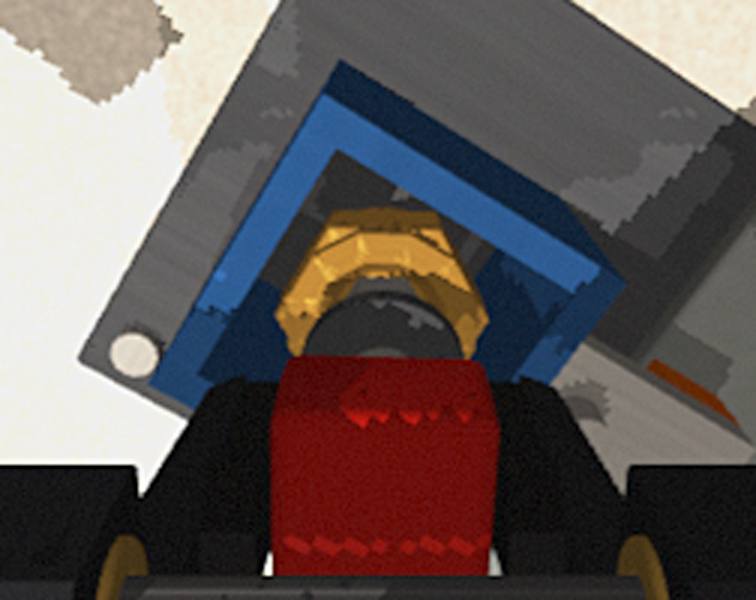

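The picture shows the key's collar just above the brass head, with the shaft down in the socket, and the floor was felt at a key z of about 53. Now I'll turn clockwise, watching the torque.

Run:
```python
from h import *
rv=down(np.radians(210))
ctrl.line_to([X,Y,132+52.7],rv,feed=10)
q=ctrl.state()["qpos"].copy();q0=q[5]
def turn(a):
    p=q.copy();p[5]=q0+a;ctrl.move_joints(p);return rep(round(a,2))
for a in(.3,.7,1.2,1.7,2.2,2.7,3.2,3.5,3.7):
    s=turn(a)
    if abs(s["torque"][2])>.6 or s["force"][2]>4: print("stop");break
```

```text
0.3 19.88 keyz 52.67 [512.91 113.23] F [ 0.04 -0.48  0.07] T [ 0.077 -0.222 -0.023] q6 -1.804 33.5
0.7 20.35 keyz 52.67 [512.87 113.19] F [0.86 0.21 0.08] T [-0.021 -0.277 -0.   ] q6 -1.406 33.55
1.2 20.9 keyz 52.7 [512.86 113.2 ] F [-0.08 -0.53  0.03] T [-0.119 -0.246  0.051] q6 -0.905 33.61
1.7 21.45 keyz 52.67 [512.84 113.23] F [ 0.09 -0.75 -0.21] T [-0.224 -0.108  0.063] q6 -0.405 33.53
2.2 22.0 keyz 52.66 [512.82 113.21] F [ 0.2  -0.3  -0.56] T [-0.192  0.012  0.051] q6 0.095 33.6
2.7 22.55 keyz 52.66 [512.81 113.27] F [-0.07 -0.37  0.  ] T [-0.111  0.076  0.03 ] q6 0.595 33.61
3.2 23.1 keyz 52.67 [512.83 113.27] F [ 0.24 -0.47 -0.25] T [-0.066  0.105  0.1  ] q6 1.095 33.91
3.5 23.49 keyz 52.67 [512.83 113.27] F [-0.51  0.33 -0.25] T [0.005 0.19  0.017] q6 1.394 33.32
3.7 23.8 keyz 52.67 [512.87 113.26] F [-0.56 -0.97 -1.02] T [ 0.051  0.151 -0.03 ] q6 1.593 33.84
```

Run:
```python
from h import *
b,_,_=snap("wrist","w3")
cv2.imwrite('pics/w3c.png',cv2.resize(b[100:300,130:382],(756,600),interpolation=cv2.INTER_CUBIC)[:,:,::-1])
```

```text
(no output)
```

View pics/w3c.png

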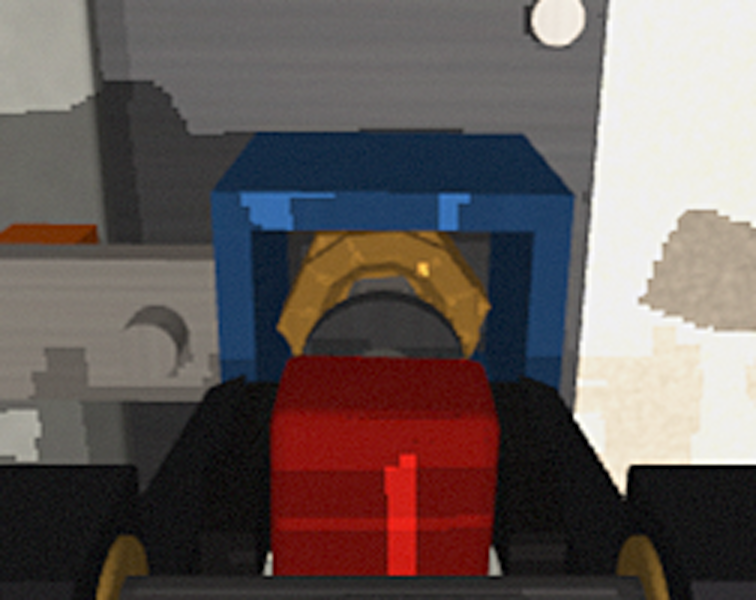

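The head's flat still faces the camera, so the screw has turned with the key. I'll continue to the stop in small steps.

Run:
```python
from h import *
q=ctrl.state()["qpos"].copy();q0=q[5]
for k in range(1,23):
    p=q.copy();p[5]=min(q0+.05*k,2.82);ctrl.move_joints(p)
    t=np.mean([(ctrl.sleep(.02),ctrl.state()["torque"][2])[1] for _ in range(4)])
    s=ctrl.state();print(round(s["qpos"][5],3),round(t,3),s["force"].round(1),round(s["opening"],1),round(s["position"][2]-132,2))
    if abs(t)>.9 or s["opening"]>36:break
print(s["time"])
```

```text
1.64 0.151 [-1.1 -0.  -0.6] 33.6 52.71
1.691 0.12 [-1.5 -0.4  0.5] 33.9 52.7
1.741 0.128 [-0.3 -0.2 -0.5] 33.7 52.71
1.791 0.134 [-1.3 -0.4  0.1] 33.7 52.67
1.842 0.091 [-1.3  0.8  0.1] 33.5 52.68
1.892 0.109 [-0.6  0.5 -0.2] 34.1 52.69
1.941 0.116 [-0.3  0.   0.1] 33.8 52.71
1.991 0.129 [-0.8  0.5  0.9] 34.2 52.71
2.042 0.104 [-1.3 -0.3 -0. ] 33.3 52.71
2.092 0.087 [-0.2  1.2 -0.1] 33.8 52.68
2.142 0.12 [-1.4  1.   0.7] 33.3 52.7
2.191 0.117 [-0.6 -0.2  0.3] 33.6 52.7
2.242 0.107 [-0.8 -0.   0.4] 33.7 52.71
2.291 0.114 [ 0.1 -0.1 -0.2] 33.7 52.69
2.341 0.117 [-0.7  0.8 -0.3] 33.7 52.7
2.391 0.109 [-0.8 -0.3 -0.3] 34.0 52.71
2.442 0.112 [-0.5  0.4 -0.5] 33.4 52.7
2.492 0.117 [-0.8  0.1 -0.1] 33.9 52.72
2.541 0.205 [-0.1  0.2  0.2] 34.0 52.7
2.591 0.441 [-0.7  0.2 -1. ] 33.8 52.71
2.641 0.565 [-1.4  1.3  0.1] 33.5 52.69
2.691 0.744 [-0.7  0.5 -0.4] 33.7 52.69
30.8167
```

The stop was reached at q6≈2.54, where the torque climbed. I'll unwind slightly, release, retreat and check.

Run:
```python
from h import *
q=ctrl.state()["qpos"].copy();q[5]=2.565;ctrl.move_joints(q);s=rep()
ctrl.let_go();ctrl.sleep(.3)
p=s["position"];ctrl.line_to([p[0],p[1],p[2]+90],feed=80)
ctrl.move_to([X-20,Y+20,300],s["tool_rot"]);ctrl.sleep(.3);s=rep()
a,Ta,ia=snap("wrist","w4");c,Tc,ic=snap("top","t4");d,Td,id_=snap("side","s4")
B=blobs(mask(a,"red"),200);print(B)
rs=[]
for im,T,i,g in((c,Tc,ic,(216,184)),(d,Td,id_,(255,165))):
    bb=min(blobs(mask(im,"red")),key=lambda b:np.linalg.norm(b[0]-g));print(bb[0])
    o,e=ray(bb[0],T,i);rs.append((o,e[0]))
print(tri(rs))
cv2.imwrite("pics/f.png",np.hstack([cv2.resize(a,(400,300)),cv2.resize(d[100:280,160:400],(400,300),interpolation=cv2.INTER_CUBIC)])[:,:,::-1])
```

```text
31.07 keyz 52.69 [512.88 113.21] F [-0.19  0.46 -0.43] T [0.258 0.091 0.244] q6 2.568 33.97
 34.13 keyz 167.31 [493.06 132.82] F [-0.04  0.78  0.65] T [ 0.155 -0.04   0.024] q6 2.608 87.81
[(array([249.2, 155.9]), array([ 227,  134,   44,   45, 1850], dtype=int32)), (array([236.3, 347.4]), array([ 210,  332,   56,   36, 1236], dtype=int32))]
[400.3 118.6]
[254.8 154.5]
(array([ 539.7547837 , -315.74996533,  417.93432593]), [np.float64(59.66719633749881), np.float64(59.66719633749865)])
```

View pics/f.png

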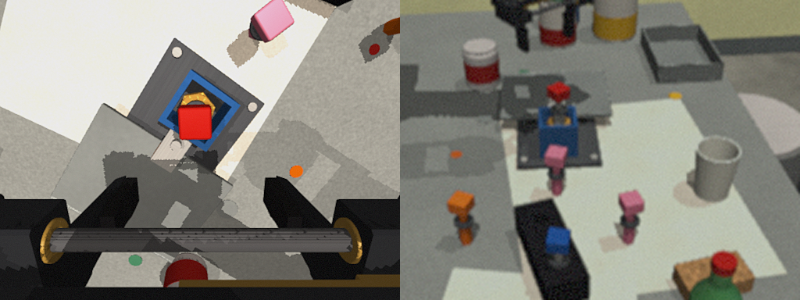

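The key stands upright in the screw, at wrist (249,156) and side (255,154). I'll check its height from those two views and hand in.

Run:
```python
from h import *
V=[snap("wrist"),snap("side")];rs=[]
for (im,T,i),g in zip(V,((249,156),(255,154))):
    bb=min(blobs(mask(im,"red")),key=lambda b:np.linalg.norm(b[0]-g));o,e=ray(bb[0],T,i);rs.append((o,e[0]))
p,e=tri(rs);print(p,e)
if abs(p[2]-142)<6 and np.hypot(p[0]-510,p[1]-112)<14: print(ctrl.finish_job())
```

```text
[513.22527372 113.76526211 141.29492759] [np.float64(0.27882839822899647), np.float64(0.27882839822881267)]
the job is handed in; nothing more can be done
None
```

The job is handed in: the red key is seated and left standing in the brass screw, which I turned clockwise until torque rose sharply at its stop. A two-view check puts the handle centre at 141 mm, against 142 mm for a fully seated key; the hand-in returned no verdict.

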